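Snap the condiment tub's lid shut all round

TASK

The red snap-fit lid of the white condiment tub is not properly shut: sections of its rim are sprung up. Press down every raised section around the rim until all four have clicked shut and stay flush when you let go. Only press: do not lift, tip or push the tub out of its place, and leave everything standing around it where it is.

Things in the scene. Friction and masses are not known exactly. Their poses are not given: they have to be found in the camera images.
- tub: White rectangular plastic condiment tub full of sauce, loose on the work surface, 0.7 to 0.9 kg. Lid outline 124 mm (its x) by 164 mm (its y); tub body 112 by 152 mm. Origin at the centre of its underside, z up, y along its long side. The lid is red: a fixed recessed centre panel, 72 by 112 mm, top 77 mm above the origin, with a small white shut flip-top (30 mm wide, top at 81 mm) in the middle; around it runs a rim of four separate red sections.
- rim_front (a joint): Snap-fit travel of the red rim section on the long side towards the tub's -x, straight down, in m: 0 = sprung up, 0.009 = clicked shut. It resists with up to about 7 N early in the stroke; let go before 0.004 it springs back up, past 0.0055 it snaps shut and stays, between it may hang half-way. Its top is 89 mm above the tub's underside when up and 80 mm when shut. Up, it bares a yellow stripe on the tub wall, hidden when shut. It starts up.
- front_top (a point): Middle of the top face of that same section (front; 24 mm (x) by 160 mm (y), corners included), moving with it; at (-50, 0) mm in the tub's x, y. Three fine dark ridges mark it. The section goes straight down wherever it is pressed.
- rim_back (a joint): Snap-fit travel of the red rim section on the long side towards the tub's +x, straight down, in m: 0 = sprung up, 0.009 = clicked shut. It resists with up to about 7 N early in the stroke; let go before 0.004 it springs back up, past 0.0055 it snaps shut and stays, between it may hang half-way. Its top is 89 mm above the tub's underside when up and 80 mm when shut. Up, it bares a yellow stripe on the tub wall, hidden when shut. This one may start up, half-way or shut.
- back_top (a point): Middle of the top face of that same section (back; 24 mm (x) by 160 mm (y), corners included), moving with it; at (50, 0) mm in the tub's x, y. Three fine dark ridges mark it. The section goes straight down wherever it is pressed.
- rim_left (a joint): Snap-fit travel of the red rim section on the short side towards the tub's +y, straight down, in m: 0 = sprung up, 0.009 = clicked shut. It resists with up to about 7 N early in the stroke; let go before 0.004 it springs back up, past 0.0055 it snaps shut and stays, between it may hang half-way. Its top is 89 mm above the tub's underside when up and 80 mm when shut. Up, it bares a yellow stripe on the tub wall, hidden when shut. It starts up.
- left_top (a point): Middle of the top face of that same section (left; 72 mm (x) by 24 mm (y)), moving with it; at (0, 70) mm in the tub's x, y. Three fine dark ridges mark it. The section goes straight down wherever it is pressed.
- rim_right (a joint): Snap-fit travel of the red rim section on the short side towards the tub's -y, straight down, in m: 0 = sprung up, 0.009 = clicked shut. It resists with up to about 7 N early in the stroke; let go before 0.004 it springs back up, past 0.0055 it snaps shut and stays, between it may hang half-way. Its top is 89 mm above the tub's underside when up and 80 mm when shut. Up, it bares a yellow stripe on the tub wall, hidden when shut. It starts up.
- right_top (a point): Middle of the top face of that same section (right; 72 mm (x) by 24 mm (y)), moving with it; at (0, -70) mm in the tub's x, y. Three fine dark ridges mark it. The section goes straight down wherever it is pressed.
- tumbler: Clear glass tumbler, 68 mm wide, 105 mm tall. A bystander; origin at the centre of its underside.
- pot: Small black cast basting pot, 94 mm wide, 65 mm tall, with a straight handle reaching 105 mm from its axis. A bystander; origin at the centre of its underside.
- sauce: Amber sauce bottle with an orange cap, 60 mm wide, 130 mm tall. A bystander; origin at the centre of its underside.
- skewers: Bamboo holder, 72 mm wide, 120 mm tall, with skewers up to 240 mm. A bystander; origin at the centre of its underside.
- tongs: Stainless tongs lying flat, 250 mm long, with a slide ring. A bystander; origin at the centre of its underside (a lying tool's: near its middle).
- brush: Basting brush lying flat. A bystander; origin at the centre of its underside (a lying tool's: near its middle).
- shaker: Steel shaker, 48 mm wide, 85 mm tall. A bystander; origin at the centre of its underside.
Mind the look-alikes: they are no part of the job. What is meant by the tub is not turquoise, and is the smaller of those in its own colour.

How it is judged:
By the outcome, as a careful person would: the job done as asked, in the order asked, and still so for the second after the job is handed in, with the robot touching nothing.
It also fails if it takes over 56 s, if anything falls off the work surface, if the arm or the gripper's body presses on something with over 40 N, if the wrist force passes 120 N, or if a joint passes its speed limit or range.

ROBOT

A 7-joint arm with a two-finger parallel gripper is mounted at the origin on the work surface. World frame = base frame: x ahead of the robot, y to its left, z up, the work surface at z = 0. Lengths are in mm, angles in rad, forces in N, time in s.
With the tool pointing down it reaches from about 400 to 900 mm from the base axis. Payload 5.6 kg.
Tool frame: the origin (TCP) lies midway between the tips of the shut fingers; the grasp point (between the pads) lies 19 mm behind it; z points along the fingers, y is the line along which they close (so a half turn about z gives the same grasp; the last joint's range is limited). The gripper opens to 92 mm and grips with 3 to 60 N. Pads are 20 mm wide; open, the fingers measure 128 mm over their backs; the gripper's body (75 mm by 189 mm) begins 69 mm behind the grasp point.
Start: joints at [-1.222, 0.468, -0.012, 1.603, 0.006, 1.071, -0.056], TCP at [248.245, 600.736, 214.592] pointing down, gripper open.
Joint ranges: [-2.53, 2.53], [-0.31, 2.02], [-1.57, 1.55], [0.28, 2.44], [-1.29, 4.43], [0.15, 1.84], [-2.92, 2.92]. Speed limits (rad/s): [2.57, 2.57, 3.14, 3.14, 3.14, 3.14, 3.14].

INTERFACE

Orientations are given as [roll, pitch, yaw] about the fixed x, y, z axes, in that order (R = Rz(yaw) Ry(pitch) Rx(roll)).
In Python, from bench import observe, read_camera, camera_params, close_job, look_for, tip_of gives the robot as it stands.
- The arm moves only by the tool carry_out, never from a script. Its argument "increments" is a list that holds one entry, the list of rows, each a list of 7 numbers: the shift along the tool's x, y, z in cm, then the turn, a rotation vector about the tool's x, y, z in degrees, then the finger opening in cm, from 0 to 9.19. In form: [[[dx, dy, dz, wx, wy, wz, fingers], ...]]. A call has 1 to 8 rows; each row is the pose to reach, as a shift and turn from the pose commanded when the call began, along the tool's axes at that moment; what a row does not reach only later rows make up. A row lasts 1/10 s, in which the tool goes at most 50 mm and 8.59 degrees, less where a joint would pass 70% of its speed; a pose out of reach is approached as far as the arm can. A call with a gripper value outside its range is refused whole. The fingers move at their own pace and stop on an object; "force" is the grip in N (left out, the last holds). Time passes only in rows, so rows that repeat a pose let the fingers close. It gives the time, the measured TCP pose, the force, the opening and the grip force at its end, in the units of the state.
- observe(): the state, without advancing time (a new reading comes with each control period).
- read_camera(name): name is "scene" or "top" or "wrist"; returns (picture, depth): 420x560x3 uint8, red, green, blue; 420x560 float32, mm along the optical axis (not along the pixel's ray), 0 where there is no reading.
- camera_params(name): a dict with "mtx" (3x3 intrinsics, pixels), "world_from_camera" (4x4, takes a point from camera to world coordinates); the wrist camera has in their place "T_tool_cam" (4x4, takes a point from camera to tool coordinates, whose origin is the TCP and whose axes are the flange's). Camera axes: x right, y down, z forward; pixel columns grow to the right and rows downward; lengths in mm; the calibration is good to about 2 mm. A picture is of the moment at which its call begins: read the wrist's pose just before it. camera_params takes no time and is no camera call.
- close_job(): hands the job in; it is judged then, once.
Trained networks look in the newest picture that a camera, given by its name, has taken for a name from the list of things; names that differ only in an ending like _2 or _b are one class to them, and where a whole thing is asked for, a point or a joint stands for the part that bears it (a point fixed in the world has none). Each returns a list of dicts, best first, with "score" (0 to 1); they miss things now and then, are a little off and sometimes report something else, mostly with a low value. They report only what shows in the picture. A call takes as long as a camera call. They do not tell look-alikes from the thing itself.
- look_for(camera, query): "location" ([column, row] as shares, 0 to 1, of the picture: columns of its width, rows of its height, amid what is visible of it).
- tip_of(camera, query): "location" ([column, row] as shares, 0 to 1, of the picture: columns of its width, rows of its height: a listed point, or the origin of a listed thing).
The state is a dict: "time_s": time; "q": joint angles; "qvel": joint speeds; "effort": joint torques, N m; "position": TCP position; "ee_rot": TCP orientation; "force": force on the tool from outside, world axes, zero at the start; "moment": the same for the moment, N m; "gripper_width": finger opening in mm; "gripper_force": force on a finger pad.
Only numpy, scipy, OpenCV 4.12 (cv2) and the standard library are available. Lean on these libraries where they do the work, as an engineer would, in place of code of your own. Each camera call takes 0.05 s, during which the arm holds its last target. There are 200 camera calls.

## Working session

There is one attempt and no reset: what is moved stays moved. The work goes in short steps, Python scripts to look and compute and a tool call to move; the robot and the scene stay as the last step left them, time stands still between calls to the robot, and variables do not carry over. Pictures are saved under pics/ and viewed, at most 10 in all, crops included, and the job is handed in when it is done.

Besides the shell and the picture viewer there is one more tool, called after "Call:" by a JSON object that holds its "api" and its "payload", one argument or row to a line. carry_out: Moves the arm, as the interface text tells. Its arguments: {"type":"object","properties":{"increments":{"type":"array","items":{"type":"array","items":{"type":"array","items":{"type":"number"}}}},"force":{"type":"number"}},"required":["increments"]}

```bash
mkdir -p pics
python3 - <<'E'
from bench import *
import cv2,numpy as np
s=observe();print({k:np.round(s[k],3) for k in('time_s','position','ee_rot','force','gripper_width')})
for c in('top','scene'):
    p,d=read_camera(c);cv2.imwrite(f'pics/{c}0.png',p[:,:,::-1]);np.save(f'{c}0.npy',d)
    print(c,[(x['score'],np.round(np.array(x['location'])*[560,420])) for x in look_for(c,'tub')])
    print(camera_params(c))
E
```

```text
{'time_s': np.float64(0.0), 'position': array([248.024, 600.181, 213.663]), 'ee_rot': array([-3.14,  0.  ,  2.75]), 'force': array([ 0.336, -0.159, -0.577]), 'gripper_width': np.float64(91.909)}
top [(0.81, array([365., 151.])), (0.79, array([299., 267.])), (0.65, array([288., 198.]))]
{'mtx': array([[537.32404251,   0.        , 279.39063894],
       [  0.        , 537.32404251, 210.87971859],
       [  0.        ,   0.        ,   1.        ]]), 'world_from_camera': array([[ 6.54998389e-03, -9.86781860e-01,  1.61921764e-01,
         2.33782940e+02],
       [-9.99978364e-01, -6.56198629e-03,  4.60673915e-04,
        -5.90528055e+00],
       [ 6.07943732e-04, -1.61921278e-01, -9.86803491e-01,
         1.86375190e+03],
       [ 0.00000000e+00,  0.00000000e+00,  0.00000000e+00,
         1.00000000e+00]])}
scene [(0.86, array([223., 298.])), (0.75, array([280., 226.])), (0.64, array([257., 220.])), (0.59, array([234., 186.])), (0.23, array([310., 149.]))]
{'mtx': array([[414.29195565,   0.        , 280.23857088],
       [  0.        , 414.29195565, 203.21170308],
       [  0.        ,   0.        ,   1.        ]]), 'world_from_camera': array([[ 4.65697695e-01,  6.15478765e-01, -6.35854973e-01,
         1.35554637e+03],
       [ 8.84929837e-01, -3.19841005e-01,  3.38527570e-01,
        -4.47348194e+02],
       [ 4.98403747e-03, -7.20338547e-01, -6.93604742e-01,
         1.00435845e+03],
       [ 0.00000000e+00,  0.00000000e+00,  0.00000000e+00,
         1.00000000e+00]])}
```

View pics/top0.png

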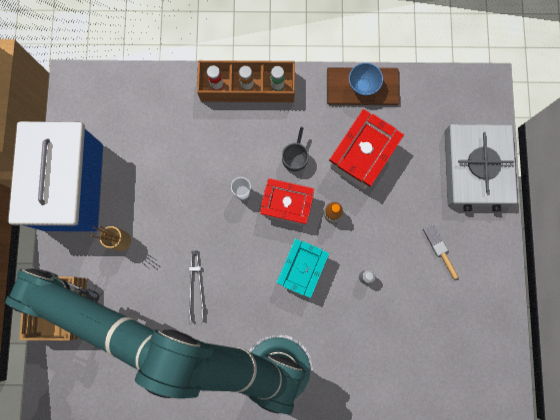

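View pics/scene0.png

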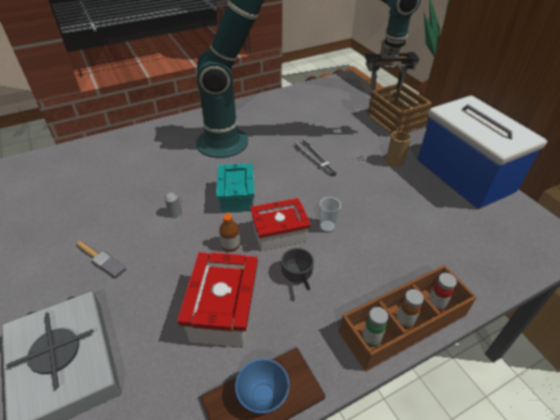

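Candidates in the top picture: large red tub (366,148), small red tub (288,202) and turquoise tub (303,268). The small red one fits: it isn't turquoise and is the smaller of the two red. I'll confirm it in a crop and measure its pose.

```bash
cat > h.py <<'E'
import numpy as np,cv2
from bench import *
def cloud(p,d,P,T):
    K=P['mtx'];v,u=np.mgrid[:420,:560]
    c=np.stack([(u-K[0,2])/K[0,0]*d,(v-K[1,2])/K[1,1]*d,d,np.ones_like(d)],-1)
    return (c@T.T)[...,:3]
def red(p):
    h=cv2.cvtColor(p,cv2.COLOR_RGB2HSV);return ((h[...,0]<8)|(h[...,0]>172))&(h[...,1]>150)&(h[...,2]>60)
E
python3 - <<'E'
from h import *
p=cv2.imread('pics/top0.png')[:,:,::-1].copy();d=np.load('top0.npy');P=camera_params('top')
X=cloud(p,d,P,P['world_from_camera'])
n,l=cv2.connectedComponents(red(p).astype(np.uint8));m=(l==np.bincount(l[170:230,255:320][red(p)[170:230,255:320]]).argmax())
Y=X[m&(X[...,2]>60)];print(len(Y),np.percentile(Y[:,2],[5,25,50,75,95]))
(c,s,a)=cv2.minAreaRect(Y[:,:2].astype(np.float32));print(c,s,a)
for b in((185,200),):pass
for nme,(u0,u1,v0,v1) in dict(glass=(228,252,175,202),bottle=(324,346,198,222),pot=(280,310,140,172)).items():
    Z=X[v0:v1,u0:u1].reshape(-1,3);Z=Z[Z[:,2]>35];print(nme,Z.min(0),Z.max(0))
cv2.imwrite('pics/c1.png',cv2.resize(p[120:300,210:420][:,:,::-1],None,fx=3.3,fy=3.3,interpolation=cv2.INTER_CUBIC))
E
```

```text
1553 [71.90488245 79.0543608  85.85780037 90.6628134  95.79300899]
(432.7095947265625, -0.22199249267578125) (163.20248413085938, 385.1471862792969) 77.0272445678711
glass [233.78293969  -5.90528055  37.86701026] [ 637.80421715  158.33586108 1863.75190334]
bottle [ 233.78293969 -217.02276545   35.44683253] [ 558.30526573   -5.90528055 1863.75190334]
pot [ 677.22480985 -102.79965567   35.54606524] [781.95757162 -12.74686343  77.28157631]
```

View pics/c1.png

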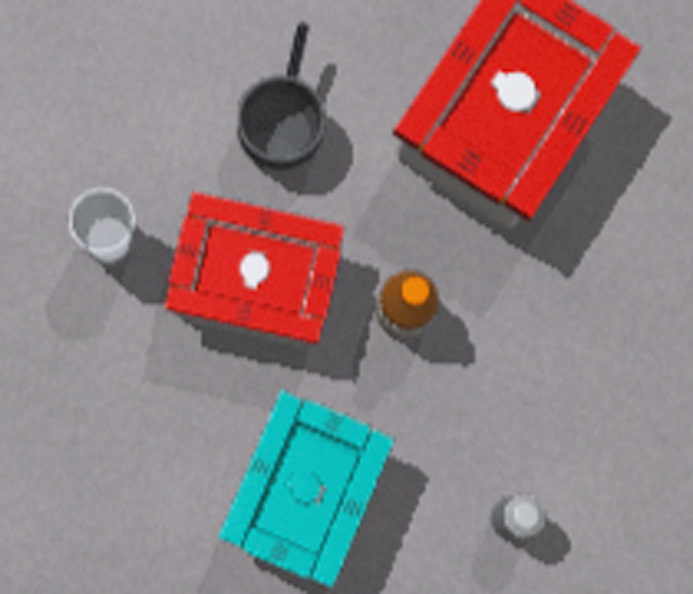

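The crop confirms it: the small red-lidded tub with a white body sits at crop (255,268), top image about (287,201). The tumbler is to its left and the sauce bottle to its right. Next I'll fit the pose without the invalid depth.

Run:
```python
from h import *
p=cv2.imread('pics/top0.png')[:,:,::-1].copy();d=np.load('top0.npy');P=camera_params('top')
X=cloud(p,d,P,P['world_from_camera'])
# intersect outline pixels with plane z=89 too
n,l=cv2.connectedComponents(red(p).astype(np.uint8));k=np.bincount(l[170:230,255:320][red(p)[170:230,255:320]]).argmax();m=l==k
K=P['mtx'];T=P['world_from_camera']
v,u=np.nonzero(m);r=np.stack([(u-K[0,2])/K[0,0],(v-K[1,2])/K[1,1],np.ones(len(u))],1)@T[:3,:3].T
W=T[:3,3]+r*((87-T[2,3])/r[:,2])[:,None]
c,s,a=cv2.minAreaRect(W[:,:2].astype(np.float32));print(c,s,a)
Y=X[m&(d>0)];q=(Y[:,:2]-c)
t=np.deg2rad(a)
e1=np.array([np.cos(t),np.sin(t)]);e2=np.array([-e1[1],e1[0]])
if s[0]>s[1]: e1,e2=e2,e1
print('short',e1,'long',e2,'long yaw deg',np.degrees(np.arctan2(e2[1],e2[0])))
A=q@e1;B=q@e2
for nm,w in dict(sp=(A>42)&(A<58)&(abs(B)<70),sm=(A<-42)&(A>-58)&(abs(B)<70),lp=(B>62)&(B<78)&(abs(A)<30),lm=(B<-62)&(B>-78)&(abs(A)<30),mid=(abs(A)<30)&(abs(B)<45)).items(): print(nm,w.sum(),np.median(Y[w,2]))
for nme,(u0,u1,v0,v1) in dict(glass=(228,252,175,202),bottle=(324,346,198,222)).items():
    Z=X[v0:v1,u0:u1][d[v0:v1,u0:u1]>0];Z=Z[Z[:,2]>50];print(nme,Z.min(0),Z.max(0))
R0=observe();print(np.degrees(R0['ee_rot']))
```

```text
(560.4699096679688, -29.523963928222656) (163.28793334960938, 124.4576644897461) 77.43670654296875
short [-0.97605632  0.21751798] long [0.21751798 0.97605632] long yaw deg 77.43670654296875
sp 200 89.81184114183031
sm 196 89.84453399175368
lp 82 89.04382058405486
lm 81 89.91819528440487
mid 376 77.58447838155325
glass [572.44530277  93.12427474  50.11499553] [637.80421715 158.33586108 115.30613475]
bottle [ 501.02900593 -217.02276545   50.22164506] [ 558.30526573 -158.81439457  139.96232101]
[-1.79938342e+02  4.91930187e-03  1.57549219e+02]
```

Call:
{"api": "carry_out", "payload": {
  "increments": [
    [[-3, -2.6, -2, 0, 0, 0, 0], [-6.5, -5.7, -3, 0, 0, 0, 0], [-10, -8.8, -4.5, 0, 0, 0, 0], [-13.5, -11.9, -4.5, 0, 0, 0, 0], [-17, -15, -4.5, 0, 0, 0, 0], [-20.5, -18, -4.5, 0, 0, 0, 0], [-24, -21, -4.5, 0, 0, 0, 0], [-27.5, -24, -4.5, 0, 0, 0, 0]]
  ],
  "force": 20
}}

```text
time_s: 1.0
position: [411.2, 272.1, 259.7]
ee_rot: [3.141, 0.0, 2.75]
force: [1.2, 0.3, -0.4]
gripper_width: 30.0
gripper_force: 0.0
```

Call:
{"api": "carry_out", "payload": {
  "increments": [
    [[-3.5, -3.2, 0, 0, 0, 0, 0], [-7, -6.4, 0, 0, 0, 0, 0], [-10.5, -9.6, 0, 0, 0, -3, 0], [-14, -12.8, 0, 0, 0, -6, 0], [-17.5, -16, 0, 0, 0, -10, 0], [-21.5, -19, 0, 0, 0, -10, 0], [-25.4, -22.3, 0, 0, 0, -10, 0], [-25.4, -22.3, 0, 0, 0, -10, 0]]
  ]
}}

```text
time_s: 1.8
position: [561.9, -36.9, 259.7]
ee_rot: [-3.138, 0.002, 2.914]
force: [-1.1, -0.8, -0.4]
gripper_width: 0.6
gripper_force: 0.0
```

```bash
cat > w.py <<'E'
from h import *
from scipy.spatial.transform import Rotation as Ro
import sys
s=observe();p,d=read_camera('wrist');P=camera_params('wrist')
T=np.eye(4);T[:3,:3]=Ro.from_euler('xyz',s['ee_rot']).as_matrix();T[:3,3]=s['position'];T=T@P['T_tool_cam']
X=cloud(p,d,P,T);cv2.imwrite(f'pics/{sys.argv[1]}.png',p[:,:,::-1])
m=red(p)&(d>0)&(X[...,2]>60)&(X[...,2]<110)&(np.hypot(X[...,0]-560,X[...,1]+30)<115)
Y=X[m];c,z,a=cv2.minAreaRect(Y[:,:2].astype(np.float32));print(s['position'],len(Y),c,z,a)
L=np.array([np.cos(np.radians(77.4)),np.sin(np.radians(77.4))]);S=np.array([L[1],-L[0]])
q=Y[:,:2]-[560.5,-29.5];A=q@S;B=q@L
for nm,w in dict(far=(A>42)&(A<58)&(abs(B)<70),near=(A<-42)&(A>-58)&(abs(B)<70),left=(B>62)&(B<78)&(abs(A)<30),right=(B<-62)&(B>-78)&(abs(A)<30),mid=(abs(A)<30)&(abs(B)<45)).items(): print(nm,w.sum(),np.median(Y[w,2]) if w.any() else '')
E
python3 w.py w1
```

```text
[561.8675682  -36.87834019 259.67794487] 12317 (559.24658203125, -26.55968475341797) (163.7810516357422, 123.56973266601562) 77.48168182373047
far 1373 88.67455607203561
near 1740 88.68110107560585
left 653 88.72251381766102
right 663 88.732434563845
mid 2973 76.64443405067641
```

View pics/w1.png

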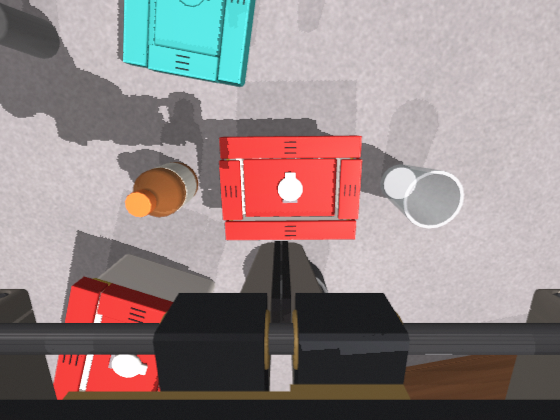

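The wrist view shows the red lid at (290,188), with the tumbler at (425,195) and the bottle at (165,190). All four sections read 88.7 mm, so all are up. I'll press the left section first, hovering above it to begin.

Call:
{"api": "carry_out", "payload": {
  "increments": [
    [[0, 2, 4, 0, 0, 0, 0], [0.1, 4, 8, 0, 0, 0, 0], [0.2, 6, 12, 0, 0, 0, 0], [0.2, 6.9, 14.5, 0, 0, 0, 0], [0.2, 6.9, 15, 0, 0, 0, 0], [0.2, 6.9, 15, 0, 0, 0, 0]]
  ]
}}

```text
time_s: 2.45
position: [572.5, 39.3, 109.2]
ee_rot: [-3.141, -0.002, 2.926]
force: [-0.0, -0.5, 0.5]
gripper_width: 0.3
gripper_force: 0.0
```

Good. I'll press down to about z 79.

Call:
{"api": "carry_out", "payload": {
  "increments": [
    [[0, 0, 1.2, 0, 0, 0, 0], [0, 0, 2, 0, 0, 0, 0], [0, 0, 2.4, 0, 0, 0, 0], [0, 0, 2.8, 0, 0, 0, 0], [0, 0, 3.1, 0, 0, 0, 0], [0, 0, 3.1, 0, 0, 0, 0]]
  ]
}}

```text
time_s: 3.05
position: [573.4, 38.3, 80.3]
ee_rot: [3.141, -0.0, 2.924]
force: [-4.2, -0.5, 14.3]
gripper_width: 0.3
gripper_force: 7.3
```

Call:
{"api": "carry_out", "payload": {
  "increments": [
    [[0, 0, -2, 0, 0, 0, 0], [0, -2, -3, 0, 0, 0, 0], [0, -6, -3, 0, 0, 0, 0], [-0.1, -10, -3, 0, 0, 0, 0], [-0.1, -13.2, -3, 0, 0, 0, 0], [-0.1, -13.6, -3, 0, 0, 0, 0], [-0.1, -13.6, -3, 0, 0, 0, 0]]
  ]
}}

```text
time_s: 3.75
position: [544.1, -96.7, 108.6]
ee_rot: [-3.141, -0.0, 2.92]
force: [0.3, -0.2, 0.0]
gripper_width: 0.2
gripper_force: 0.0
```

Call:
{"api": "carry_out", "payload": {
  "increments": [
    [[0, 0, 1.2, 0, 0, 0, 0], [0, 0, 2, 0, 0, 0, 0], [0, 0, 2.4, 0, 0, 0, 0], [0, 0, 2.8, 0, 0, 0, 0], [0, 0, 3, 0, 0, 0, 0], [0, 0, 3, 0, 0, 0, 0]]
  ]
}}

```text
time_s: 4.35
position: [544.7, -93.5, 80.3]
ee_rot: [3.14, -0.001, 2.925]
force: [-7.1, 1.6, 18.9]
gripper_width: 0.6
gripper_force: 9.6
```

Call:
{"api": "carry_out", "payload": {
  "increments": [
    [[0, 0, -2, 0, 0, 0, 0], [0, 0.5, -3, 0, 0, 0, 0], [-1.5, 3, -3, 0, 0, 0, 0], [-4, 5.5, -3, 0, 0, 0, 0], [-4.9, 6.8, -3, 0, 0, 0, 0], [-4.9, 6.8, -3, 0, 0, 0, 0], [-4.9, 6.8, -3, 0, 0, 0, 0]]
  ]
}}

```text
time_s: 5.05
position: [606.1, -39.1, 107.9]
ee_rot: [-3.14, -0.002, 2.924]
force: [0.1, 0.1, -0.2]
gripper_width: 0.4
gripper_force: 0.0
```

Call:
{"api": "carry_out", "payload": {
  "increments": [
    [[0, 0, 1.2, 0, 0, 0, 0], [0, 0, 2, 0, 0, 0, 0], [0, 0, 2.4, 0, 0, 0, 0], [0, 0, 2.8, 0, 0, 0, 0], [0, 0, 3, 0, 0, 0, 0], [0, 0, 3, 0, 0, 0, 0]]
  ]
}}

```text
time_s: 5.65
position: [607.1, -39.2, 80.3]
ee_rot: [3.141, -0.001, 2.924]
force: [-6.2, -1.8, 15.5]
gripper_width: 0.4
gripper_force: 7.7
```

Call:
{"api": "carry_out", "payload": {
  "increments": [
    [[0, 0, -2, 0, 0, 0, 0], [0.5, 0, -3, 0, 0, 0, 0], [3.5, 0, -3, 0, 0, 0, 0], [7, 0, -3, 0, 0, 0, 0], [9.5, 0, -3, 0, 0, 0, 0], [10, 0, -3, 0, 0, 0, 0], [10, 0, -3, 0, 0, 0, 0]]
  ]
}}

```text
time_s: 6.35
position: [509.6, -16.7, 108.8]
ee_rot: [3.141, 0.001, 2.925]
force: [2.1, -0.2, 0.2]
gripper_width: 0.5
gripper_force: 0.0
```

Press the near section, then rise to z≈260 above the centre to look.

Call:
{"api": "carry_out", "payload": {
  "increments": [
    [[0, 0, 1.2, 0, 0, 0, 0], [0, 0, 2, 0, 0, 0, 0], [0, 0, 2.4, 0, 0, 0, 0], [0, 0, 2.8, 0, 0, 0, 0], [0, 0, 3, 0, 0, 0, 0], [0, 0, 3, 0, 0, 0, 0]]
  ]
}}

```text
time_s: 6.95
position: [509.9, -17.3, 80.2]
ee_rot: [3.141, -0.001, 2.924]
force: [-7.4, 0.5, 21.5]
gripper_width: 0.5
gripper_force: 11.0
```

Call:
{"api": "carry_out", "payload": {
  "increments": [
    [[0, 0, -2, 0, 0, 0, 0], [0, 0, -6, 0, 0, 0, 0], [-1, 0, -10, 0, 0, 0, 0], [-3, 0, -14, 0, 0, 0, 0], [-5, 0, -18, 0, 0, 0, 0], [-5, 0, -18, 0, 0, 0, 0], [-5, 0, -18, 0, 0, 0, 0], [-5, 0, -18, 0, 0, 0, 0]]
  ]
}}

```text
time_s: 7.75
position: [557.2, -27.7, 256.8]
ee_rot: [-3.141, -0.003, 2.924]
force: [-0.8, -0.2, -0.2]
gripper_width: 0.9
gripper_force: 0.0
```

```bash
python3 w.py w2
```

```text
[557.15355532 -27.65903196 256.76357888] 11796 (559.18994140625, -26.699371337890625) (163.9047393798828, 123.48421478271484) 77.57909393310547
far 1306 79.63268918914838
near 1649 79.67122901810853
left 621 79.67355024313747
right 647 79.75761181139148
mid 2972 76.69564139795546
```

View pics/w2.png

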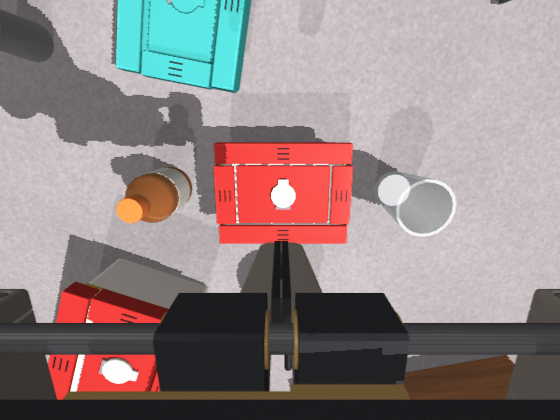

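The lid at (283,193) now lies flush: all four sections read 79.7 mm. The tub hasn't moved, and the bottle and tumbler stand where they were. Handing in.

```bash
python3 -c "from bench import *;print(close_job())"
```

```text
the job is handed in; nothing more can be done
None
```

All four rim sections of the small white tub's red lid are clicked shut and measured flush (79.7 mm) after release. The tub stayed in place, nothing around it was touched, and the job was handed in after about 8 s.

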